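# File the flat case and mark its slot

## Robot

A 7-joint arm with a two-finger parallel gripper is mounted at the origin on the work surface. World frame = base frame: x ahead of the robot, y to its left, z up, the work surface at z = 0. Lengths are in m, angles in rad, forces in N, time in s.
With the tool pointing down it reaches from about 0.4 to 0.9 m from the base axis. Payload 5.5 kg.
Tool frame: the origin (TCP) lies midway between the tips of the shut fingers; the grasp point (between the pads) lies 19 mm behind it (manip.grip_depth is the distance from the TCP to the grasp point, in m); z points along the fingers, y is the line along which they close (so a half turn about z gives the same grasp; the last joint's range is limited). The gripper opens to 92 mm and grips with 3 to 60 N. Pads are 19 mm wide; open, the fingers measure 130 mm over their backs; the gripper's body (75 mm by 190 mm) begins 47 mm behind the grasp point.
Start: joints at [1.611, 0.501, -0.427, 1.55, 0.221, 1.138, -0.21], TCP at [0.144, -0.634, 0.227] pointing down, gripper open.
Joint ranges: [-2.88, 2.88], [-0.31, 2.03], [-1.54, 1.56], [0.2, 2.42], [-1.41, 4.55], [0.19, 2.02], [-2.57, 2.57]. Speed limits (rad/s): [2.57, 2.57, 3.14, 3.14, 3.14, 3.14, 3.14].

## Interface

Orientations are given as a unit quaternion [x, y, z, w].
In Python, from bench import manip, effector, viewer gives the robot as it stands. Calls block until the motion is done:
- manip.move_pose(position, orientation): joint-space move of the TCP to a pose.
- manip.servo_line(position, ori=None, vel=0.15): straight line of the TCP; ori=None keeps the orientation; vel is the mean speed in m/s.
- manip.movej(angles): joint-space move.
- effector.open_jaws() and effector.close(f_grip=None): open the fingers fully, or close them until they stop; f_grip is the grip in N (None keeps the last).
- manip.sleep(seconds).
- manip.solve_ik(position, orientation): joint angles nearest the present ones, or None.
- viewer.get_image(name): name is "scene" or "top" or "wrist"; returns the picture (384x512x3 uint8, red, green, blue); there is no depth.
- viewer.get_calibration(name): a dict with "vfov" (degrees; the focal length in pixels is half the picture's height over the tangent of half this angle, whatever the lens; pixels are square), "cx", "cy" (the principal point, pixels), "eye" and "attitude" of the camera in the world. Camera axes: x right, y down, z forward; pixel columns grow to the right and rows downward; lengths in m; the calibration is good to about 2 mm. The wrist camera is an equidistant fisheye: a pixel r from the principal point sees the ray r / f radians off the axis. A picture is of the moment at which its call begins: read the wrist's pose just before it. get_calibration takes no time and is no camera call; for the wrist camera it gives the pose at the moment of the call.
A pose or a line that the arm cannot do raises manip.PlanningError and nothing moves.
- manip.hand_in(): hands the job in; it is judged then, once.
Readings, each from a call of its own:
- manip.current_clock(): time.
- manip.current_q(): joint angles.
- manip.current_joint_velocities(): joint speeds.
- manip.current_tau(): joint torques, N m.
- manip.current_tool_pos(): TCP position.
- manip.current_tcp_rot(): TCP orientation.
- manip.current_force(): force on the tool from outside, world axes, zero at the start.
- manip.current_wrist_torque(): the same for the moment, N m.
- manip.current_finger_gap(): finger opening in m.
- manip.current_gripper_force(): force on a finger pad.
Only numpy, scipy, OpenCV 4.12 (cv2) and the standard library are available. Lean on these libraries where they do the work, as an engineer would, in place of code of your own. Each camera call takes 0.05 s, during which the arm holds its last target. There are 200 camera calls.

## Task

Take the flat black case off the sloping stand and stand it upright on its long edge in the one empty slot of the wire rack, right down on the rack's floor and roughly centred along the slot. Then slide the marker along the rail on the front of the rack until it points at the middle of that slot. Leave the three cases already filed in the rack standing as they are.

Things in the scene. Friction and masses are not known exactly. Their poses are not given: they have to be found in the camera images.
- case: The case to file: black plastic slab, a sticker on each face, 170 long x 120 high x 16 mm thick, 0.25-0.5 kg. Origin at its centre; y along its length, z its height, x its thickness. Starts on the stand, leaning 0.5 rad (29 deg) from vertical, top towards the robot; its top 50 mm are free on both faces, to be pinched across the thickness, the tool tilted in line. Either long edge may go down.
- stand: The grey sloping intake stand, fixed, base 120 x 170 mm, origin at the centre of its underside, y along the case's length. A sloping back plate 150 mm wide, on the robot's side, reaches 68 mm up the case from its lower edge; the case sits on a ledge with a 10 mm high lip on the far side.
- rack: Fixed wire rack: white base 170 (x) x 250 (y) x 12 mm, origin at the centre of its underside. Four slots run along x, at y = -84, -28, 28, 84 mm, each between two loops of 6 mm wire (x = -50 to 50 mm, tops 83 mm above the table), gap 20 mm at the floor, 24 mm at the mouth. In front, at x = -140 mm, a 12 mm rail runs along y from -200 to 115 mm, its centre 70 mm above the table.
- free_bay: The empty slot: a thin grey felt strip on the rack floor in the one slot without a case. Origin at the strip's middle, level with the rack floor (12 mm above the table), on the slot's centre plane, up to 6 mm from the rack's middle along the slot. x along the slot (away from the rail), y across the slots, z up.
- marker (a joint): Position of the marker along the rail, m, 0 to 0.26: 0 is at y = -165 mm in the rack's frame, growing towards the rack's +y. Starts parked beyond the slots (0 to 0.03). Slides against 1.5 N of friction and stays where it is left. It points at a slot's middle when its y in the rack's frame equals the slot's.
- marker_top (a point): Centre of the top of the marker's upright tab, 138 mm above the table, in line (in y) with its nose. The marker is an aluminium rider on the front rail: a block 24 (x) x 36 (y) x 26 mm around the rail, a small pointed nose towards the slots, and a tab 12 mm (x) by 20 mm (y) standing 55 mm above the block, to be pinched or pushed.
- filed_a: A flat case already filed in the rack, standing on its long edge: (length x thickness x height) 150 x 16 x 76 mm, black. Origin at its centre, x along its length, y through its thickness, z up. To be left standing.
- filed_b: A flat case already filed in the rack, standing on its long edge: (length x thickness x height) 130 x 16 x 80 mm, grey. Origin at its centre, x along its length, y through its thickness, z up. To be left standing.
- filed_c: A flat case already filed in the rack, standing on its long edge: (length x thickness x height) 140 x 15 x 70 mm, black. Origin at its centre, x along its length, y through its thickness, z up. To be left standing.

How it is judged:
On the way, in this order (a step that is already met when the one before it is completed fails the run):
1. the case stands on its long edge in the empty slot, down on the rack's floor (x of case in the frame of free_bay between -0.03 and 0.03 m and y of case in the frame of free_bay between -0.01 and 0.01 m and z of case in the frame of free_bay between 0.055 and 0.066 m and angle between the z axis of case and the z axis of rack, either way round below 0.15 rad and angle between the y axis of case and the x axis of free_bay, either way round below 0.12 rad), for 0.2 s.
2. then the marker has been slid to that slot (y of marker_top in the frame of free_bay between -0.01 and 0.01 m), for 0.2 s.
At the end, for the whole second after the job is handed in: The case rests on a long edge in the slot that was empty: centre within 30 mm of the strip's middle along the slot, 10 mm across, 55-66 mm above the rack floor; upright to 0.15 rad, in line with the slot to 0.12 rad. The marker is within 10 mm of the slot's middle (all of step 1 and all of step 2 and linear speed of case below 0.02 m/s and angular speed of case below 0.1 rad/s); the robot touches nothing.
It fails at once if a case already filed in the rack is moved by more than 25 mm or tilted by more than 0.3 rad (distance of any of filed_a, filed_b, filed_c from where it was at the start of the episode above 0.025 m or angle between any of filed_a, filed_b, filed_c's own z axis and vertical above 0.3 rad).
It also fails if it takes over 53 s, if anything falls off the work surface, if the arm or the gripper's body presses on something with over 40 N, if the wrist force passes 120 N, or if a joint passes its speed limit or range.

## Working session

There is one attempt and no reset: what is moved stays moved. The work goes in short steps, each a Python script; the robot and the scene stay as the last script left them, time stands still between calls to the robot, and variables do not carry over. Pictures are saved under pics/ and viewed, at most 11 in all, crops included, and the job is handed in when it is done.

```bash
mkdir -p pics; ls
python3 - <<'E'
from bench import manip, effector, viewer
import cv2, numpy as np
for n in ("scene","top"):
    im=viewer.get_image(n); cv2.imwrite(f"pics/{n}0.png",im[:,:,::-1]); print(n,viewer.get_calibration(n))
a=cv2.imread("pics/scene0.png");b=cv2.imread("pics/top0.png")
print(manip.current_clock(),manip.current_tcp_rot(),manip.grip_depth)
E
```

```text
pics
scene {'vfov': 57.719432090566194, 'cx': 261.0210091005293, 'cy': 194.02260743297606, 'eye': array([ 1.09597131, -0.43470582,  0.68474833]), 'attitude': array([ 0.81137744,  0.4020148 , -0.18352817, -0.38258093])}
top {'vfov': 53.78516627684721, 'cx': 258.3131834057653, 'cy': 186.81294083563338, 'eye': array([0.34528601, 0.00335621, 0.94386574]), 'attitude': array([ 0.71794062, -0.68555523,  0.08441419, -0.08631066])}
0.1 [ 9.93796212e-01  1.11212962e-01 -7.06833368e-05 -8.72872608e-04] 0.0188
```

View pics/scene0.png

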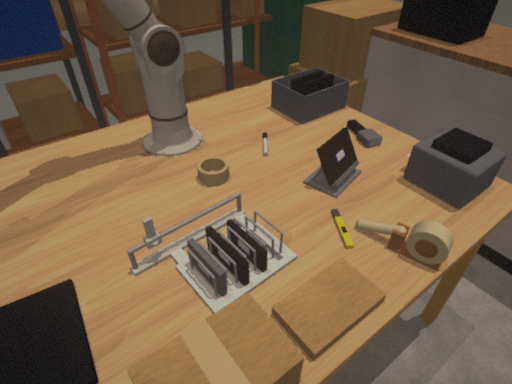

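View pics/top0.png

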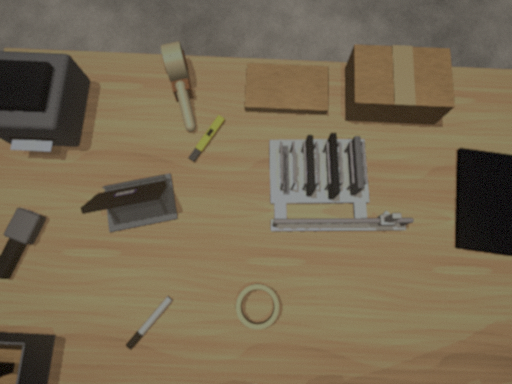

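```bash
cat > h.py <<'E'
from bench import manip, effector, viewer
import cv2, numpy as np
from scipy.spatial.transform import Rotation as R
def ray(c,u,v,fish=False):
    f=192/np.tan(np.radians(c["vfov"])/2)
    p=np.array([(u-c["cx"])/f,(v-c["cy"])/f])
    if fish:
        t=np.hypot(*p); d=np.r_[p/max(t,1e-9)*np.sin(t),np.cos(t)]
    else: d=np.r_[p,1.]
    return R.from_quat(c["attitude"]).apply(d/np.linalg.norm(d))
def onz(c,uv,z,fish=False):
    d=ray(c,*uv,fish); return c["eye"]+d*(z-c["eye"][2])/d[2]
def tri(c1,a,c2,b,f1=False,f2=False):
    d1,d2=ray(c1,*a,f1),ray(c2,*b,f2)
    s=np.linalg.lstsq(np.c_[d1,-d2],c2["eye"]-c1["eye"],rcond=None)[0]
    p,q=c1["eye"]+s[0]*d1,c2["eye"]+s[1]*d2
    return (p+q)/2,np.linalg.norm(p-q)
E
python3 - <<'E'
from h import *
b=cv2.imread("pics/top0.png");a=cv2.imread("pics/scene0.png")
A=cv2.resize(b[165:240,70:190],None,fx=3.3,fy=3.3,interpolation=2)
B=cv2.resize(b[125:240,262:418],None,fx=2.5,fy=2.5,interpolation=2)
C=cv2.resize(a[120:200,295:370],None,fx=3.5,fy=3.5,interpolation=2)
o=np.zeros((590,800,3),np.uint8)
for im,y,x in((A,0,0),(B,0,400),(C,300,0)): o[y:y+im.shape[0],x:x+im.shape[1]]=im[:590-y,:800-x]
cv2.imwrite("pics/z.png",o)
ct=viewer.get_calibration("top")
for p in [(270,140),(367,139),(368,203),(271,203),(284,203),(107,190),(174,175),(177,215),(110,229)]: print(p,onz(ct,p,0.012).round(3))
print(onz(ct,(391,216),.138))
E
```

```text
(270, 140) [ 0.703 -0.014  0.012]
(367, 139) [ 0.717 -0.267  0.012]
(368, 203) [ 0.546 -0.266  0.012]
(271, 203) [ 0.535 -0.022  0.012]
(284, 203) [ 0.536 -0.055  0.012]
(107, 190) [0.549 0.393 0.012]
(174, 175) [0.596 0.228 0.012]
(177, 215) [0.494 0.21  0.012]
(110, 229) [0.451 0.371 0.012]
[ 0.49272853 -0.27828735  0.138     ]
```

View pics/z.png

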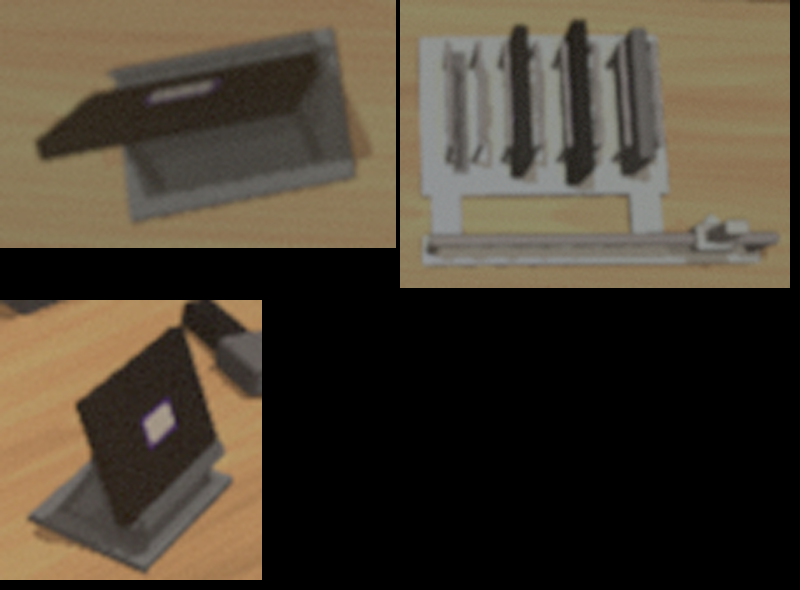

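Run:
```python
from h import *
import json
def shot(n):
    c=viewer.get_calibration("wrist"); im=viewer.get_image("wrist")
    cv2.imwrite(f"pics/{n}.png",im[:,:,::-1]); json.dump({k:np.asarray(v).tolist() for k,v in c.items()},open(f"pics/{n}.json","w"))
    print(n,c,manip.current_tool_pos(),manip.current_q().__repr__(),manip.current_clock())
manip.move_pose([.60,-.07,.33],[1,0,0,0]); shot("rack")
manip.move_pose([.47,.28,.38],[.707,.707,0,0]) if manip.solve_ik([.47,.28,.38],[.707,.707,0,0]) is not None else manip.move_pose([.47,.28,.38],[.707,-.707,0,0])
print(manip.current_tcp_rot()); shot("stand")
a=cv2.imread("pics/rack.png");b=cv2.imread("pics/stand.png")
```

```text
rack {'vfov': 65.70646984690485, 'cx': 263.02812395892784, 'cy': 192.777627683643, 'eye': array([ 0.67585431, -0.07196881,  0.48723603]), 'attitude': array([-0.69931574,  0.70110393,  0.09878096, -0.0982502 ])} [ 0.59989997 -0.07129594  0.32969674] array([ 0.82704687,  0.50453624, -1.07619964,  1.52918644,  0.44861657,
        1.37730264, -1.85681668]) 2.7417
[ 7.08348727e-01  7.05862566e-01 -2.76018242e-04  2.07721246e-04]
stand {'vfov': 65.70646984690485, 'cx': 263.02812395892784, 'cy': 192.777627683643, 'eye': array([0.47252168, 0.35295995, 0.53717911]), 'attitude': array([ 9.90166143e-01, -2.18322700e-03,  4.85244351e-04,  1.39878542e-01])} [0.47119424 0.2784884  0.37958662] array([ 0.41723442,  0.48247756, -1.38764029,  1.58526967,  0.47618009,
        1.47401619, -1.00141027]) 4.2
```

Run:
```python
import cv2
for n in("rack","stand"): cv2.imwrite(f"pics/{n}_v.png",cv2.resize(cv2.imread(f"pics/{n}.png"),(768,576),interpolation=2))
```

```text
(no output)
```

View pics/rack_v.png

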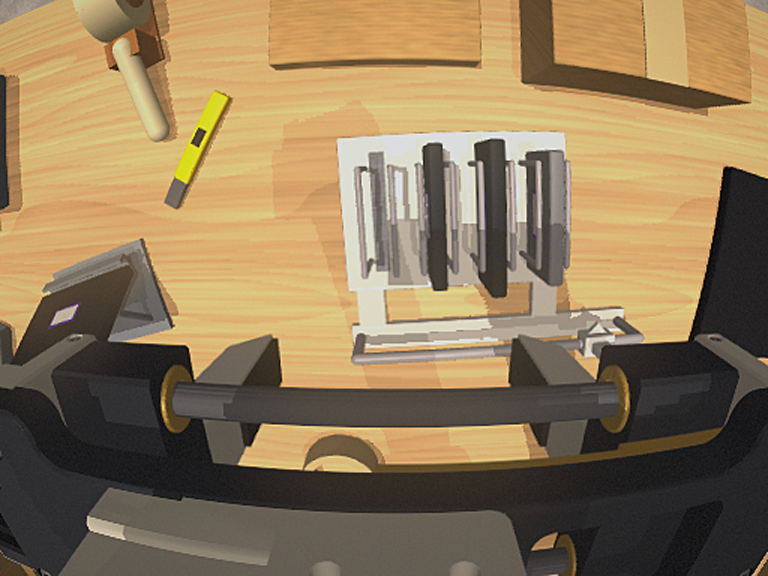

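View pics/stand_v.png

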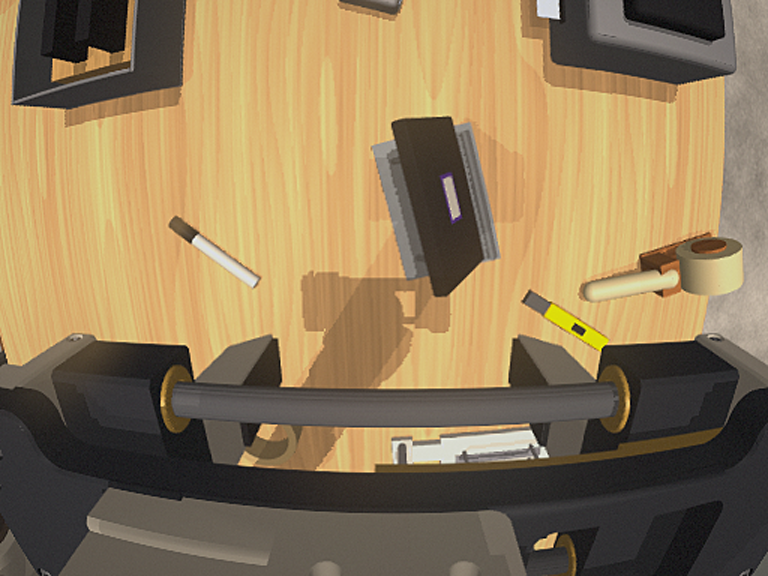

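Run:
```python
from h import *
import json
L=lambda n:{k:np.array(v) for k,v in json.load(open(f"pics/{n}.json")).items()}
cs={"scene0":viewer.get_calibration("scene"),"top0":viewer.get_calibration("top"),"stand":L("stand")}
box={"scene0":(320,140,365,175),"top0":(100,180,150,200),"stand":(285,110,315,155)}
P={}
for n,(x0,y0,x1,y1) in box.items():
    im=cv2.imread(f"pics/{n}.png")[y0:y1,x0:x1].astype(int)
    m=((im.sum(2)>270)|((im[...,0]-im[...,1])>20)).astype(np.uint8)
    k,l,s,ce=cv2.connectedComponentsWithStats(m); i=1+np.argmax(s[1:,4]) 
    P[n]=ce[i]+[x0,y0]; print(n,s[i],P[n])
for a,b,f in(("stand","scene0",False),("stand","top0",False)): print(tri(cs[a],P[a],cs[b],P[b],True,f))
print(tri(cs["scene0"],P["scene0"],cs["top0"],P["top0"]))
a=cv2.resize(cv2.imread("pics/rack.png")[80:250,220:310],None,fx=3.4,fy=3.4,interpolation=2)
b=cv2.resize(cv2.imread("pics/stand.png")[70:205,240:340],None,fx=4.2,fy=4.2,interpolation=2)
o=np.zeros((590,790,3),np.uint8);o[:a.shape[0],:a.shape[1]]=a;o[:b.shape[0],320:320+b.shape[1]]=b[:, :470]
cv2.imwrite("pics/z2.png",o)
```

```text
scene0 [ 31   0  14  35 316] [359.08544304 157.24050633]
top0 [  0   0  33  13 155] [109.89677419 183.10322581]
stand [  8   5  15  35 273] [300.35164835 131.08058608]
(array([0.55214502, 0.33643317, 0.08905572]), np.float64(0.055618455481604274))
(array([0.52485686, 0.32478433, 0.16740377]), np.float64(0.011012014727637635))
(array([0.55733897, 0.36873491, 0.07243256]), np.float64(0.012900166071440174))
```

View pics/z2.png

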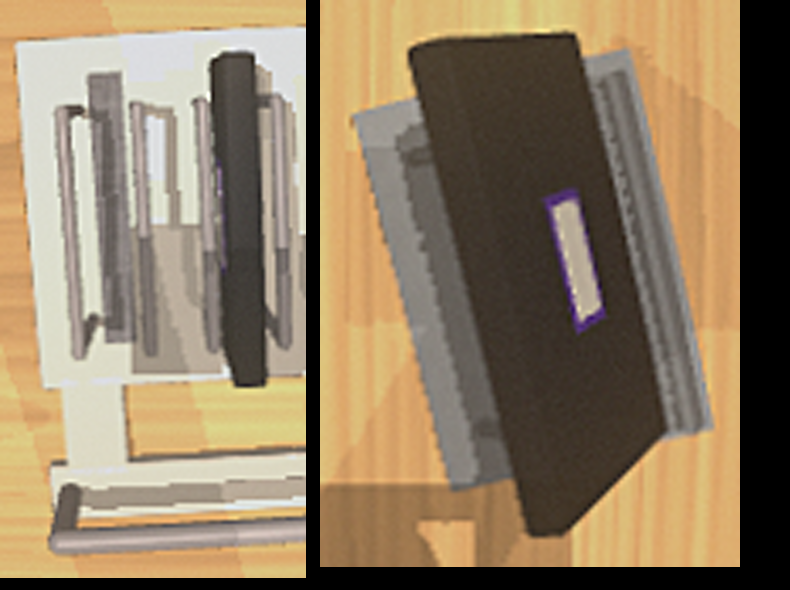

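Run:
```python
from h import *
import json
L=lambda n:{k:np.array(v) for k,v in json.load(open(f"pics/{n}.json")).items()}
cs={"scene0":viewer.get_calibration("scene"),"top0":viewer.get_calibration("top"),"stand":L("stand")}
box={"scene0":(333,145,348,166),"top0":(112,186,140,199),"stand":(290,112,310,152)}
P={}
for n,(x0,y0,x1,y1) in box.items():
    im=cv2.imread(f"pics/{n}.png")[y0:y1,x0:x1].astype(int)
    m=((im.sum(2)>240)&(im[...,0]>im[...,2]-12)).astype(np.uint8)
    k,l,s,ce=cv2.connectedComponentsWithStats(m); i=1+np.argmax(s[1:,4]) 
    P[n]=ce[i]+[x0,y0]; print(n,s[i],P[n])
for a,b,f in(("stand","scene0",False),("stand","top0",False)): print(tri(cs[a],P[a],cs[b],P[b],True,f))
print(tri(cs["scene0"],P["scene0"],cs["top0"],P["top0"]))
S=lambda p:((np.array(p)-[320,0])/4.2+[240,70])
c=cs["stand"]
for z in(.12,.13): print("top back",[onz(c,S(p),z,True).round(4) for p in((410,48),(525,530),(447,40),(560,535))])
print("bottom front",[onz(c,S(p),.02,True).round(4) for p in((577,33),(665,430))])
print("stand base right (far) corners z0",[onz(c,S(p),.0,True).round(4) for p in((630,50),(712,428),(352,115),(455,488))])
# top far corners by scene/wrist
C=lambda p:np.array(p)/3.5+[295,120]
print(tri(c,S((447,40)),cs["scene0"],C((183,27)),True),tri(c,S((560,535)),cs["scene0"],C((78,103)),True))
r=L("rack");Q=lambda p:np.array(p)/3.4+[220,80]
for p in((88,73),(122,73),(107,343),(132,343),(16,42),(45,388)): print(p,onz(r,Q(p),.012,True).round(4))
V=lambda p:np.array(p)/1.5
print("right corner",onz(r,V((565,130)),.012,True))
for p in((66,108),(80,352),(137,104),(150,350)): print("wire top z.08",onz(r,Q(p),.08,True).round(4))
print("marker?",onz(r,V((597,326)),.138,True))
```

```text
scene0 [ 4 10  8  7 10] [339.9 158.5]
top0 [7 7 9 2 9] [123.         193.44444444]
stand [ 4  5  7 26 34] [296.88235294 129.02941176]
(array([0.5264604 , 0.3226609 , 0.07219917]), np.float64(0.001147643740896829))
(array([0.52515431, 0.32312594, 0.08788958]), np.float64(0.0019303545579896122))
(array([0.52758942, 0.32627363, 0.07237674]), np.float64(0.005649518603017794))
top back [array([0.4711, 0.3922, 0.12  ]), array([0.5105, 0.2273, 0.12  ]), array([0.4833, 0.3949, 0.12  ]), array([0.5229, 0.2254, 0.12  ])]
top back [array([0.4712, 0.3913, 0.13  ]), array([0.5096, 0.2303, 0.13  ]), array([0.483 , 0.3939, 0.13  ]), array([0.5217, 0.2285, 0.13  ])]
bottom front [array([0.539 , 0.4087, 0.02  ]), array([0.5794, 0.2416, 0.02  ])]
stand base right (far) corners z0 [array([0.5645, 0.4042, 0.    ]), array([0.6052, 0.2383, 0.    ]), array([0.446 , 0.3748, 0.    ]), array([0.4898, 0.2108, 0.    ])]
(array([0.482166  , 0.39256451, 0.13798489]), np.float64(0.0016756342026810478)) (array([0.5179271 , 0.22789039, 0.13634365]), np.float64(0.007807200348544076))
(88, 73) [ 0.6892 -0.0448  0.012 ]
(122, 73) [ 0.689  -0.0606  0.012 ]
(107, 343) [ 0.5598 -0.0525  0.012 ]
(132, 343) [ 0.5598 -0.0646  0.012 ]
(16, 42) [ 0.7046 -0.0113  0.012 ]
(45, 388) [ 0.5372 -0.0216  0.012 ]
right corner [ 0.72077368 -0.25905299  0.012     ]
wire top z.08 [ 0.6733 -0.0398  0.08  ]
wire top z.08 [ 0.5726 -0.044   0.08  ]
wire top z.08 [ 0.6746 -0.0681  0.08  ]
wire top z.08 [ 0.5734 -0.0731  0.08  ]
marker? [ 0.54062623 -0.25384353  0.138     ]
```

```bash
cat >> h.py <<'E'
yw=np.radians(13.5); u=np.array([np.cos(yw),np.sin(yw),0]); l=np.array([-np.sin(yw),np.cos(yw),0])
T=np.array([.4955,.311,.124]); s,c_=np.sin(.5),np.cos(.5)
d=s*u-c_*np.array([0,0,1]); n=c_*u+s*np.array([0,0,1])
def q(y,z): return R.from_matrix(np.c_[np.cross(y,z),y,z]).as_quat()
G=T+.037*d
B=np.array([.624,-.0562]); ry=.054
rx=np.array([np.cos(ry),np.sin(ry),0]); rY=np.array([-np.sin(ry),np.cos(ry),0]); dn=np.array([0,0,-1.])
E
python3 - <<'E'
from h import *
print(G)
for sg in(1,-1):
    print(sg,[None if (k:=manip.solve_ik(G+a*d,q(sg*n,d))) is None else k.round(2) for a in(-.1,0)])
    print("place",[None if (k:=manip.solve_ik([*B,z],q(sg*rY,dn))) is None else k.round(2) for z in(.25,.095)])
print(manip.current_q().round(2))
sg=-1
E
```

```text
[0.51274862 0.31514103 0.09152945]
1 [array([ 0.11,  0.28, -1.  ,  2.22,  1.07,  0.58, -1.46]), array([-0.2 ,  0.47, -0.63,  2.18,  1.42,  0.5 , -1.76])]
place [array([ 0.86,  0.77, -1.3 ,  1.57,  0.75,  1.38,  1.11]), array([ 0.88,  1.13, -1.41,  1.7 ,  1.14,  1.37,  0.89])]
-1 [array([ 0.32,  0.44, -1.29,  2.22,  1.23,  0.75,  1.58]), array([-1.51,  0.6 ,  0.95,  2.22, -1.27,  0.24, -2.46])]
place [array([ 0.74,  0.61, -1.02,  1.58,  0.53,  1.26, -1.88]), array([ 0.63,  0.74, -0.83,  1.7 ,  0.63,  0.99, -1.95])]
[ 0.42  0.48 -1.39  1.59  0.48  1.47 -1.  ]
```

Run:
```python
from h import *
o=q(n,d)
manip.move_pose(G-.09*d,o); manip.servo_line(G,vel=.07)
print("at",manip.current_tool_pos(),manip.current_force())
effector.close(f_grip=35); print("gap",manip.current_finger_gap(),manip.current_gripper_force(),manip.current_force())
manip.servo_line(G-.07*d,vel=.08); manip.servo_line(G-.07*d+[0,0,.12],vel=.15)
print("gap",manip.current_finger_gap(),manip.current_force(),manip.current_q().round(2),manip.current_clock())
sc=viewer.get_image("scene");cv2.imwrite("pics/g.png",cv2.resize(sc[:,:,::-1],(768,576),interpolation=2))
```

```text
at [0.51279703 0.31529973 0.09191905] [ 0.01968148 -1.10996819  0.00899821]
gap 0.01594160861005449 34.9242889881134 [5.7301511  1.76891382 0.87957402]
gap 0.015680187514207994 [ 0.34382669  0.85650859 -3.95536879] [ 0.32  0.12 -1.15  2.1   0.64  0.65 -1.01] 9.6333
```

View pics/g.png

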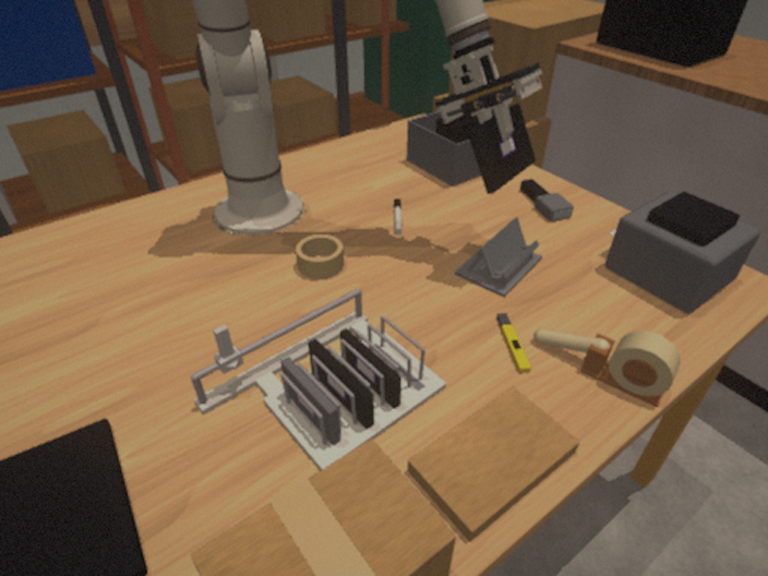

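Run:
```python
from h import *
import json
manip.move_pose([*B,.30],q(-rY,dn)); manip.servo_line([*B,.195],vel=.12); manip.sleep(.3)
c=viewer.get_calibration("wrist"); im=viewer.get_image("wrist")
print(manip.current_tool_pos(),manip.current_force(),manip.current_clock())
json.dump({k:np.asarray(v).tolist() for k,v in c.items()},open("pics/hov.json","w"))
cv2.imwrite("pics/hov.png",im[:,:,::-1])
cv2.imwrite("pics/hov_v.png",cv2.resize(im[60:260,130:380,::-1],None,fx=3,fy=3,interpolation=2))
```

```text
[ 0.62418537 -0.05627204  0.19539679] [ 0.98468066 -0.47959406 -4.25228945] 12.5167
```

View pics/hov_v.png

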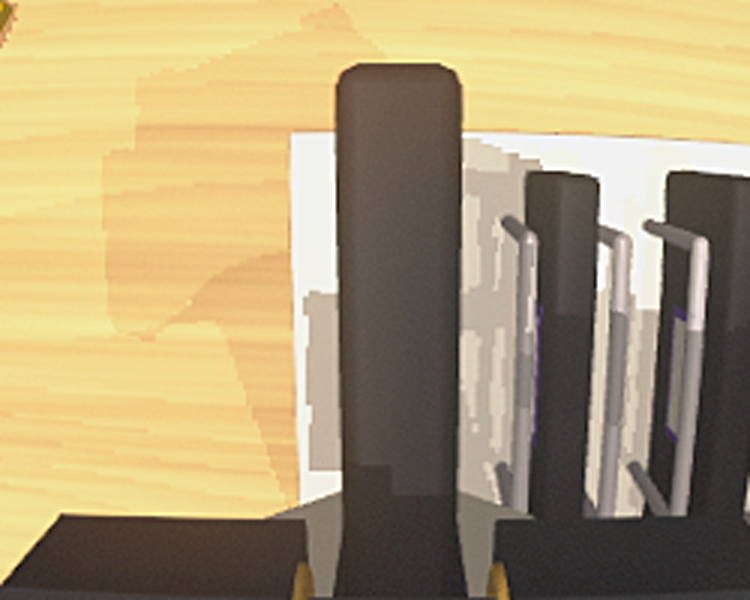

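Run:
```python
from h import *
import json
c={k:np.array(v) for k,v in json.load(open("pics/hov.json")).items()}
Q=lambda p:np.array(p)/3+[130,60]
def loc(p,z):
    w=onz(c,Q(p),z,True); e=w[:2]-B; return w.round(4), (e@rx[:2]).round(4),(e@rY[:2]).round(4)
for p,z in(((528,242),.08),((620,240),.08),((519,505),.08),((605,505),.08),((702,243),.08),((291,133),.012),((299,490),.012),((346,70),.232),((455,70),.232),((338,95),.232),((461,95),.232),((343,480),.232),((458,480),.232)): print(p,*loc(p,z))
```

```text
(528, 242) [ 0.6742 -0.0938  0.08  ] 0.0481 -0.0403
(620, 240) [ 0.677 -0.123  0.08 ] 0.0493 -0.0695
(519, 505) [ 0.5872 -0.0987  0.08  ] -0.0391 -0.0404
(605, 505) [ 0.5883 -0.1282  0.08  ] -0.0396 -0.07
(702, 243) [ 0.6785 -0.1503  0.08  ] 0.0493 -0.0969
(291, 133) [ 0.7048 -0.0113  0.012 ] 0.0831 0.0404
(299, 490) [ 0.5611 -0.0186  0.012 ] -0.0608 0.041
(346, 70) [ 0.7105 -0.045   0.232 ] 0.087 0.0065
(455, 70) [ 0.7113 -0.0596  0.232 ] 0.087 -0.0081
(338, 95) [ 0.707  -0.0441  0.232 ] 0.0836 0.0076
(461, 95) [ 0.7079 -0.0605  0.232 ] 0.0835 -0.0089
(343, 480) [ 0.6525 -0.047   0.232 ] 0.029 0.0076
(458, 480) [ 0.6534 -0.0638  0.232 ] 0.029 -0.0091
```

```bash
cat >> h.py <<'E'
Bp=B+.0008*rY[:2]
E
python3 - <<'E'
from h import *
for z in (.19,.165,.15,.135,.12,.11,.103,.099,.096,.094):
    manip.servo_line([*Bp,z],q(-rY,dn),vel=.06)
    f=manip.current_force(); print(z,manip.current_tool_pos().round(4),f.round(1),manip.current_wrist_torque().round(2))
    if abs(f[2]+4.2)>6 or np.hypot(f[0],f[1])>12: print("contact");break
print(manip.current_clock())
E
```

```text
0.19 [ 0.6235 -0.0554  0.1894] [-0.2 -0.8 -3.8] [-0.02 -0.02  0.01]
0.165 [ 0.6238 -0.0553  0.1646] [-0.  -0.2 -4.9] [ 0.01  0.04 -0.02]
0.15 [ 0.6235 -0.0555  0.1494] [ 0.6 -0.5 -4.8] [ 0.   -0.04  0.  ]
0.135 [ 0.6235 -0.0554  0.1343] [-0.2  0.9 -3.8] [ 0.07 -0.03 -0.01]
0.12 [ 0.6235 -0.0554  0.1194] [ 0.4  0.5 -4. ] [-0.02 -0.03  0.02]
0.11 [ 0.6235 -0.0554  0.1094] [-0.1 -0.3 -4.1] [ 0.04 -0.04  0.01]
0.103 [ 0.6235 -0.0555  0.1025] [ 0.2  1.3 -4. ] [0.05 0.02 0.01]
0.099 [ 0.6237 -0.0554  0.0987] [-0.1 -0.1 -4.5] [ 0.04 -0.   -0.01]
0.096 [ 0.6238 -0.0555  0.0958] [-0.1 -0.9 -3.9] [-0.03 -0.03  0.02]
0.094 [ 0.6238 -0.0554  0.0939] [ 0.  -0.4 -4.3] [-0.    0.03  0.08]
15.8667
```

Run:
```python
from h import *
for z in (.093,.092,.091,.090):
    manip.servo_line([*Bp,z],q(-rY,dn),vel=.03)
    f=manip.current_force(); print(z,manip.current_tool_pos().round(4),f.round(1))
    if f[2]>-1: print("contact");break
manip.sleep(.2)
p=manip.current_tool_pos()
if p[2]<.092: manip.servo_line([*Bp,.0925],vel=.03)
effector.open_jaws(); print(manip.current_finger_gap(),manip.current_force())
manip.servo_line([*Bp,.24],vel=.15); manip.sleep(.1)
c=viewer.get_calibration("wrist"); im=viewer.get_image("wrist")
import json
json.dump({k:np.asarray(v).tolist() for k,v in c.items()},open("pics/pl.json","w"))
cv2.imwrite("pics/pl.png",cv2.resize(im[:,:,::-1],(768,576),interpolation=2)); print(manip.current_clock())
```

```text
0.093 [ 0.6239 -0.0554  0.0929] [-0.8 -0.1 -3.6]
0.092 [ 0.6239 -0.0554  0.0919] [-0.6  1.4 -3.5]
0.091 [ 0.6239 -0.0554  0.0909] [ 0.  -0.3 -4. ]
0.09 [ 0.6239 -0.0554  0.0899] [-0.3 -0.1 -3.6]
0.09225554279109228 [-0.42989553  0.12012583 -0.94168743]
19.8667
```

View pics/pl.png

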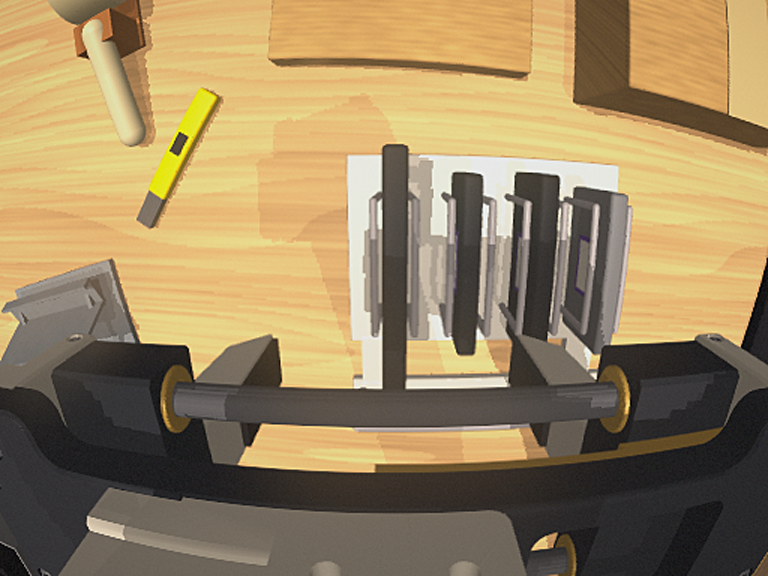

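Run:
```python
from h import *
ct,cs=viewer.get_calibration("top"),viewer.get_calibration("scene")
def loc(w): e=w[:2]-Bp; return w.round(4),(e@rx[:2]).round(4),(e@rY[:2]).round(4)
for p in((396,216.2),(397,216)): print(loc(onz(ct,p,.138)))
print(loc(onz(cs,(148,219.5),.138)),tri(ct,(396,216.2),cs,(148,219.5)))
sg=-1
M=Bp-.142*rx[:2]-.24*rY[:2]
for y in(-.24,0):
  for z in(.22,.105):
    P=Bp-.142*rx[:2]+y*rY[:2]
    print([None if (k:=manip.solve_ik([*P,z],q(sg*rY,dn))) is None else k.round(2) for sg in(1,-1)])
a=viewer.get_image("top")[:,:,::-1];b=viewer.get_image("scene")[:,:,::-1]
A=cv2.resize(a[190:240,340:430],None,fx=4,fy=4,interpolation=2);D=cv2.resize(b[190:260,120:180],None,fx=5,fy=5,interpolation=2)
E=cv2.resize(b[190:310,180:310],None,fx=4,fy=4,interpolation=2)[:,:430]
o=np.zeros((600,800,3),np.uint8);o[:200,:360]=A;o[210:560,:300]=D;o[:480,370:800]=E;cv2.imwrite("pics/m.png",o)
```

```text
(array([ 0.4928, -0.289 ,  0.138 ]), np.float64(-0.1436), np.float64(-0.2262))
(array([ 0.4933, -0.2912,  0.138 ]), np.float64(-0.1432), np.float64(-0.2284))
(array([ 0.4973, -0.2877,  0.138 ]), np.float64(-0.139), np.float64(-0.2251)) (array([ 0.49379408, -0.28836537,  0.13578223]), np.float64(0.003088344821364686))
[array([ 1.38,  0.72, -1.3 ,  1.72,  0.73,  1.28,  1.54]), array([ 1.23,  0.53, -0.98,  1.73,  0.48,  1.15, -1.41])]
[array([ 1.37,  0.95, -1.31,  1.81,  0.99,  1.22,  1.37]), array([ 1.15,  0.66, -0.87,  1.82,  0.61,  0.96, -1.51])]
[array([ 1.11,  0.47, -1.29,  1.94,  0.51,  1.11,  1.23]), array([ 0.99,  0.36, -1.09,  1.94,  0.37,  1.05, -1.78])]
[array([ 1.05,  0.78, -1.3 ,  2.04,  0.89,  1.06,  0.94]), array([ 0.84,  0.53, -0.94,  2.04,  0.57,  0.85, -1.95])]
```

View pics/m.png

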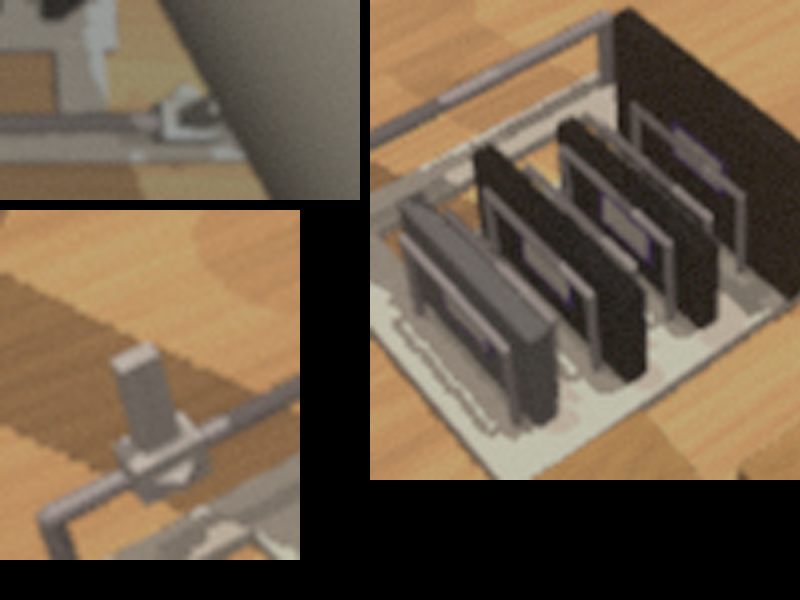

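Run:
```python
from h import *
P=lambda y,z:[*(Bp-.141*rx[:2]+y*rY[:2]),z]
o=q(-rY,dn)
manip.servo_line(P(-.225,.26),o,vel=.25); manip.servo_line(P(-.225,.100),o,vel=.12)
print(manip.current_force().round(1))
effector.close(f_grip=15); print("gap",manip.current_finger_gap(),manip.current_force().round(1))
manip.servo_line(P(-.1,.100),o,vel=.08); print(manip.current_finger_gap(),manip.current_force().round(1))
manip.servo_line(P(0,.100),o,vel=.08); manip.sleep(.2)
print(manip.current_finger_gap(),manip.current_force().round(1),manip.current_tool_pos(),P(0,.1))
effector.open_jaws(); print(manip.current_finger_gap())
manip.servo_line(P(0,.27),vel=.15); manip.servo_line([.40,-.25,.30],vel=.2)
print(manip.current_force().round(1),manip.current_clock())
a=viewer.get_image("top")[:,:,::-1];b=viewer.get_image("scene")[:,:,::-1]
A=cv2.resize(a[110:240,255:400],None,fx=2.7,fy=2.7,interpolation=2);E=cv2.resize(b[150:310,120:310],None,fx=2.1,fy=2.1,interpolation=2)
o=np.zeros((600,800,3),np.uint8);o[:A.shape[0],:A.shape[1]]=A;o[:E.shape[0],400:400+E.shape[1]]=E[:,:400];cv2.imwrite("pics/f.png",o)
```

```text
[-0.3 -0.8  1.6]
gap 0.01977649327482553 [ 0.5 -0.8 -0.4]
0.019667637325784408 [-1.7  0.6 -0.2]
0.020185170580542325 [-2.7  0.3  0.1] [ 0.48295655 -0.06296599  0.09994256] [np.float64(0.48316234904154054), np.float64(-0.0630114662520738), 0.1]
0.09203137393518773
[-0.2 -1.1 -1. ] 30.775
```

View pics/f.png

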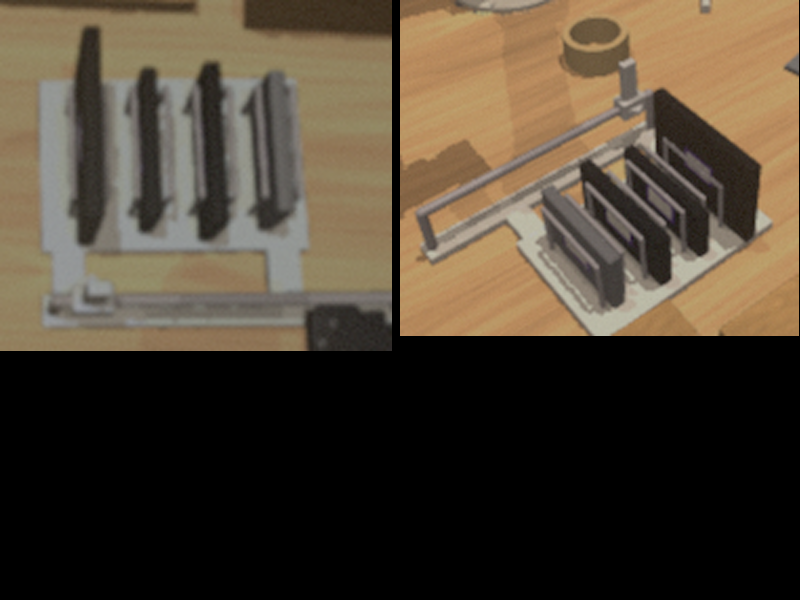

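The picture shows the case upright in the empty slot. The case's near end is at crop pixel (88,240) and the marker at (97,293), in line with it. The filed cases are undisturbed and the gripper is clear.

```bash
python3 -c "
from bench import manip
print(manip.hand_in(), manip.current_clock())"
```

```text
the job is handed in; nothing more can be done
the job is handed in; nothing more can be done
```

The job is handed in (verdict not shown): the case stands upright in the empty slot, the marker points at that slot, and the filed cases look undisturbed; the last clock reading was 30.8 s of 53 s, and I judged the case to be on the rack floor only by eye in the pictures.

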